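# Level the sprung appliance stand

## Task

Stand the yellow spirit level upright along the middle of the blue strip on the wooden deck and let go of it; then turn the red thumbwheel of the levelling foot so that the bubble sits in the middle of its vial, between the two rings, when the level is pressed down and the springy deck is seated on its foot. Finish while still holding the level pressed down gently like that, bubble centred, and leave everything else on the worktop where it is.

Things in the scene. Friction and masses are not known exactly. Their poses are not given: they have to be found in the camera images.
- level: yellow spirit level, 140 mm long (own y), 26 thick (own x), 44 high, 0.2 kg, loose, standing upright; origin at the centre of its underside. Grip it across its thickness. A green vial takes up the middle 55 mm of the top edge (top 43 mm up); two black rubber patches on the top edge, 50 mm either side of the middle, 44 mm up, are where to press.
- bubble (a joint): white bubble (12 mm long) in the level's vial: value = slope of the level in rad, 0.005 per mm off the middle, 0 in the middle (limits +-0.09); positive: it lies towards the level's own -y end, that end being higher. Settles in about 1 s. Two thin black rings on the vial stand 8 mm either side of the middle: a bubble clear of both is less than 2 mm off.
- stand: fixed low stand: dark steel base 110 (own x) x 270 (own y) x 8 mm; origin at the centre of its underside. Above it a wooden deck 110 x 250 x 10 mm, hinged along own x at own y = +120 mm, 42 mm up (deck top there 52 mm up); its -y end is carried by the levelling foot and starts 1 to 4 degrees too low when seated.
- deck_strip (a point): centre of the blue painted strip (30 x 150 mm, along the deck's y) on the deck's top face, 75 mm from the hinge line; its axes are those of the deck (z is the deck's normal, -y points to the foot), so it shows the deck's slope.
- deck (a joint): how far the sprung deck floats up off its foot, rad: 0 = pressed down, seated on the foot (hard stop); 0.03 = upper stop, where it stays unpressed even with the level on it, so an unpressed bubble reads 0.03 more than a seated one. About 4 N down on the level's rubber patch nearer the foot seats it, 6 N at mid-strip, 15 N or more on the other patch.
- wheel_grip (a point): centre of the red knurled thumbwheel of the levelling foot, on its vertical axis, 22 mm above the top of the seated deck; the wheel is 36 mm in diameter and 20 mm high, 140 mm from the strip's centre towards the foot. Under it the floating deck comes up to 15.5 mm below this point. Pushing down on the wheel does not seat the deck.
- wheel (a joint): turn of the thumbwheel, rad: clockwise seen from above is positive and raises the foot end by 0.05 rad of slope per rad (the wheel itself by 11 mm per rad). Starts between -0.25 and 0.25, limits -0.6 and 1.9; friction 0.16 N m, stays where left. The value at which the seated deck is level differs every time, about 0.65 to 1.15.
- soap_bottle: clear soap bottle with pump, 38x63x175 mm, a bystander; origin at the centre of its underside
- spice_jar: glass spice jar with orange-yellow cap, 45x44x100 mm, a bystander; origin at the centre of its underside
- mug: white mug with dark dots, 82x114x91 mm, a bystander; origin at the centre of its underside
- egg_timer: cream egg timer with red dial, 57x66x71 mm, a bystander; origin at the centre of its underside
- garlic: garlic bulb, 53x54x53 mm, a bystander; origin at the centre of its underside
- tin: tomato tin, 75x75x58 mm, a bystander; origin at the centre of its underside

How it is judged:
On the way, in this order (a step that is already met when the one before it is completed fails the run):
1. the level stands upright along the blue strip, let go, before the thumbwheel has been turned (horizontal distance between level and deck_strip below 0.025 m and angle between the y axis of level and the y axis of stand, either way round below 0.2 rad and contact force between level and stand above 0.8 N and angle between level's own z axis and vertical below 0.15 rad and contact force between the fingers and level below 0.1 N and value of joint wheel below 0.42 rad), for 0.2 s.
2. the thumbwheel has been turned up, the level still standing on the strip (horizontal distance between level and deck_strip below 0.025 m and angle between the y axis of level and the y axis of stand, either way round below 0.2 rad and contact force between level and stand above 0.8 N and angle between level's own z axis and vertical below 0.15 rad and value of joint wheel above 0.45 rad), for 0.2 s.
At the end, for the whole second after the job is handed in: level on the blue strip (centre within 25 mm, along it within 0.2 rad), pressed by the robot with over 2 N so that the deck is seated (joint deck under 0.005), under 35 N between level and deck; bubble within 0.01 rad (2 mm) of the middle, deck within 0.013 rad of level (horizontal distance between level and deck_strip below 0.025 m and angle between the y axis of level and the y axis of stand, either way round below 0.2 rad and contact force between level and stand between 0.8 and 35 N and angle between level's own z axis and vertical below 0.15 rad and value of joint bubble between -0.01 and 0.01 rad and angle between deck_strip's own z axis and vertical below 0.013 rad and value of joint deck below 0.005 rad and contact force between any of the fingers, the arm and level above 2 N); the arm keeps its last pose, push and grip.
It fails at once if the level is tipped over (angle between level's own z axis and vertical above 0.5 rad).
It fails at once if the level is pressed onto the deck with more than 45 N (contact force between level and stand above 45 N).
It fails at once if a bystander is moved more than 30 mm (distance of any of soap_bottle, spice_jar, mug, egg_timer, garlic, tin from where it was at the start of the episode above 0.03 m).
It also fails if it takes over 64 s, if anything falls off the work surface, if the arm or the gripper's body presses on something with over 40 N, if the wrist force passes 120 N, or if a joint passes its speed limit or range.

## Robot

A 6-joint arm with a two-finger parallel gripper is mounted at the origin on a cart in front of the work surface, level with it; the furniture and walls round the work are solid. World frame = base frame: x ahead of the robot, y to its left, z up, the work surface at z = 0. Lengths are in m, angles in rad, forces in N, time in s.
With the tool pointing down it reaches from about 0.35 to 0.975 m from the base axis. Payload 4.9 kg.
Tool frame: the origin (TCP) lies at the very end of the fingers, on their centre line; the grasp point (between the pads) lies ctrl.grip_point_offset behind it (ctrl.grip_point_offset is the distance from the TCP to the grasp point, in m); z points along the fingers, y is the line along which they close (so a half turn about z gives the same grasp; the last joint's range is limited). The gripper opens to 85 mm and grips with 20 to 120 N. Pads are 22 mm wide; open, the fingers measure 114 mm over their backs; the gripper's body (76 mm by 85 mm) begins 54 mm behind the grasp point. The pads swing forward as they close: fully open they stand 13 mm farther back than shut.
Start: joints at [-1.271, 0.053, 1.613, -0, 1.476, -0.119], TCP at [0.254, -0.571, 0.231] pointing down, gripper open.
Joint ranges: [-3.01, 3.01], [-1.01, 2.22], [0.06, 2.58], [-1.02, 4.17], [0.09, 2.62], [-3.14, 3.14]. Speed limits (rad/s): [2.57, 2.57, 3.14, 3.14, 3.14, 3.14].

## Interface

Orientations are given as a rotation vector (axis times angle).
In Python, from station import ctrl gives the robot as it stands. The module is installed in compiled form; this text tells all that it offers.
- The arm moves only by the tool drive_tool, never from a script. Its argument "steps" is a list of rows, each an object with "translation": the shift along the tool's x, y, z normalised to -1 to 1, where 1 is 4 cm, a list of three; "angular": the turn, a rotation vector about the tool's x, y, z normalised to -1 to 1, where 1 is 8 degrees, a list of three; "gripper": the opening, from 0 (shut) to 1 (fully open). In form: [{"translation": [dx, dy, dz], "angular": [wx, wy, wz], "gripper": gripper}, ...]. A call has 1 to 8 rows; each row shifts and turns the commanded pose from where the row before left it, along the tool's axes as they then stand; what a row does not reach is not made up. A row lasts 1/8 s, in which the tool goes at most 62.5 mm and 10.7 degrees, less where a joint would pass 70% of its speed; a pose out of reach is approached as far as the arm can. A call with a number of a shift or a turn outside -1 to 1 is refused whole. A call with a gripper value outside its range is refused whole. The fingers move at their own pace and stop on an object; "force" is the grip in N (left out, the last holds). Time passes only in rows, so rows that do not move let the fingers close. It gives the time, the measured TCP pose, the force, the opening and the grip force at its end, in the units of the state.
- ctrl.get_obs(): the state, without advancing time (a new reading comes with each control period).
- ctrl.get_image(name): name is "side" or "top" or "wrist"; returns a dict with "color" (400x640x3 uint8, red, green, blue), "depth" (400x640 float32, m along the optical axis (not along the pixel's ray), 0 where there is no reading), "fx", "fy", "cx", "cy" (pixels), "k1" (the pictures are not rectified: a ray, as slopes to the right and down, at radius r is drawn at 1 + k1 r^2 times it, then the intrinsics apply), "R" (3x3) and "t" (3): a world point X has camera coordinates R X + t. Camera axes: x right, y down, z forward; pixel columns grow to the right and rows downward; lengths in m; the calibration is good to about 2 mm. A picture is of the moment at which its call begins.
- ctrl.finish_job(): hands the job in; it is judged then, once.
The state is a dict: "t": time; "q": joint angles; "dq": joint speeds; "effort": joint torques, N m; "tool_pos": TCP position; "tool_rot": TCP orientation; "contact_force": force on the tool from outside, world axes, zero at the start; "wrist_torque": the same for the moment, N m; "opening": finger opening in m; "grip_force": force on a finger pad.
Only numpy, scipy, OpenCV 4.12 (cv2) and the standard library are available. Lean on these libraries where they do the work, as an engineer would, in place of code of your own. Each camera call takes 0.05 s, during which the arm holds its last target. There are 200 camera calls.

## Working session

There is one attempt and no reset: what is moved stays moved. The work goes in short steps, Python scripts to look and compute and a tool call to move; the robot and the scene stay as the last step left them, time stands still between calls to the robot, and variables do not carry over. Pictures are saved under pics/ and viewed, at most 10 in all, crops included, and the job is handed in when it is done.

Besides the shell and the picture viewer there is one more tool, called after "Request:" in YAML: its name, and indented under it one key for each argument. drive_tool: Moves the arm, as the interface text tells. Its arguments: {"type":"object","properties":{"steps":{"type":"array"},"force":{"type":"number"}},"required":["steps"]}

```bash
mkdir -p pics
python3 - <<'E'
from station import ctrl
import cv2,numpy as np
print(ctrl.get_obs(), ctrl.grip_point_offset)
ims=[]
for n in("top","side"):
    d=ctrl.get_image(n); np.savez(n+".npz",**d); cv2.imwrite(n+".png",d["color"][...,::-1]); ims.append(d["color"][...,::-1])
    print(n,d["fx"],d["cx"],d["cy"],d["k1"],d["R"].round(3).tolist(),d["t"])
cv2.imwrite("pics/a_top.png",ims[0]);cv2.imwrite("pics/a_side.png",ims[1])
E
```

```text
{'t': 0.0, 'q': array([-1.27099803e+00,  5.33876104e-02,  1.61429978e+00, -1.74324897e-05,
        1.47599333e+00, -1.19009421e-01]), 'dq': array([ 0.00126882,  0.00042057, -0.00028249, -0.00217823, -0.00103497,
        0.00086205]), 'effort': array([ 2.66872294e-04, -3.93675828e+01, -3.70180643e+01, -1.35614528e-04,
        6.97901094e-03,  6.58917321e-08]), 'tool_pos': array([ 0.25397448, -0.57038735,  0.2300405 ]), 'tool_rot': array([-3.07093146e+00, -6.52634882e-01,  3.23015937e-04]), 'contact_force': array([0.38373473, 0.05149211, 0.33869722]), 'wrist_torque': array([-0.03756472, -0.0743037 , -0.01311525]), 'grip_force': 0.0, 'opening': 0.08553626811232368} 0.0187
top 387.9200468367795 320.00342955068277 196.2610262574204 -0.07014912597032003 [[0.021, -1.0, -0.014], [-0.993, -0.019, -0.113], [0.113, 0.017, -0.993]] [0.10779442 0.58419332 0.93925057]
side 374.537024385933 319.43688689687343 203.72452209872614 -0.021201032055100502 [[0.988, -0.155, 0.016], [-0.089, -0.641, -0.762], [0.128, 0.752, -0.647]] [-0.54218452  0.12709243  0.82526453]
```

View pics/a_top.png

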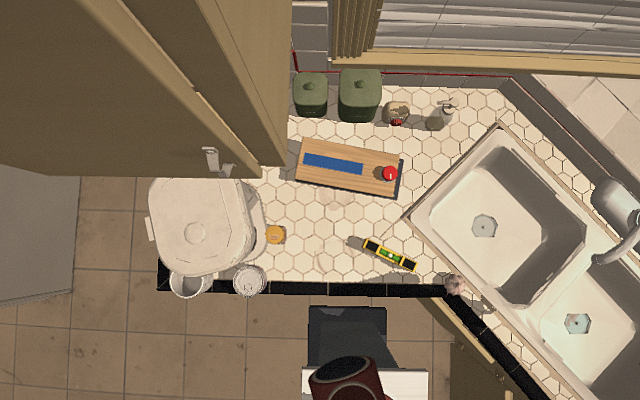

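View pics/a_side.png

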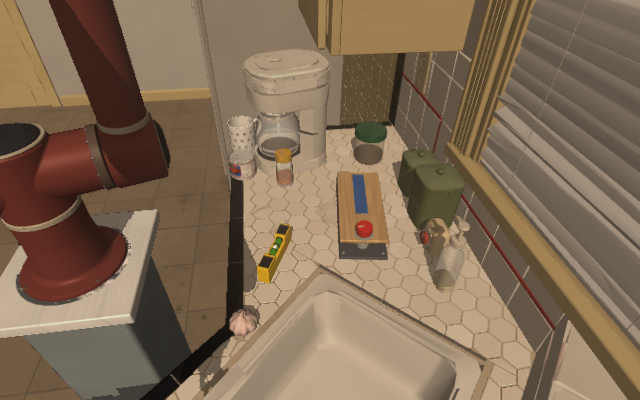

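The top view shows the level at about (365–415, 240–268), the strip from (304,158) to (362,170), the wheel at (390,173), and a wall cupboard at left. The side view shows the level nearer the robot, and the deck's foot pointing towards the sink.

```bash
cat > h.py <<'E'
import numpy as np,cv2
from scipy.spatial.transform import Rotation as Ro
def rays(d,px):
    K=np.array([[d["fx"],0,d["cx"]],[0,d["fy"],d["cy"]],[0,0,1]],float)
    # forward model: u = s(1+k1 s^2)
    p=cv2.undistortPoints(np.array(px,float).reshape(-1,1,2),K,np.array([float(d["k1"]),0,0,0,0])).reshape(-1,2)
    return np.c_[p,np.ones(len(p))]
def onz(d,px,z):
    r=rays(d,px)@d["R"]; c=-d["R"].T@d["t"]
    return c+r*((z-c[2])/r[:,2])[:,None]
def bydepth(d,px):
    px=np.array(px).reshape(-1,2); z=d["depth"][px[:,1].astype(int),px[:,0].astype(int)]
    return (rays(d,px)*z[:,None]-d["t"])@d["R"]
def mask(d,name):
    h=cv2.cvtColor(d["color"],cv2.COLOR_RGB2HSV).astype(int);H,S,V=h[...,0],h[...,1],h[...,2]
    m={"blue":(H>100)&(H<125)&(S>130)&(V>60),"red":((H<6)|(H>174))&(S>170)&(V>120),"yellow":(H>19)&(H<33)&(S>170)&(V>120),
       "green":(H>40)&(H<75)&(S>150)&(V>80)}[name].astype(np.uint8)
    n,l,s,c=cv2.connectedComponentsWithStats(m)
    return m,l,s,c
def box(d,name,roi=None):
    m=mask(d,name)[0]
    if roi: k=np.zeros_like(m);k[roi[1]:roi[3],roi[0]:roi[2]]=1;m*=k
    ys,xs=np.nonzero(m);pts=np.c_[xs,ys].astype(np.float32)
    return pts
E
python3 - <<'E'
from h import *
rois={"top":{"blue":(290,140,380,190),"red":(375,160,402,186),"yellow":(350,225,425,280),"green":(370,240,410,270)},
"side":{"blue":(340,165,380,220),"red":(350,215,380,242),"yellow":(250,215,300,290),"green":(255,220,295,270)}}
for n in rois:
    d=dict(np.load(n+".npz"))
    for k,r in rois[n].items():
        p=box(d,k,r)
        w=bydepth(d,p); 
        rect=cv2.minAreaRect(p)
        print(n,k,len(p),"ctr",p.mean(0).round(1),"med",np.median(w,0).round(3),"zr",np.percentile(w[:,2],[2,50,98]).round(3), "rect",np.round(rect[0],1),np.round(rect[1],1),round(rect[2],1))
        if k in("blue","yellow"):
            z={"blue":.055,"yellow":.044}[k]
            q=onz(d,cv2.boxPoints(rect),z);print("   corners",q.round(3).tolist())
        if k=="blue":
            g=w; c=g.mean(0);u,s,v=np.linalg.svd(g-c,full_matrices=False);print("   plane n",v[2].round(3),"long",v[0].round(3),c.round(4))
d=dict(np.load("top.npz"))
print(bydepth(d,[(270,150),(285,150),(240,120),(150,100),(295,150),(318,90),(360,90),(395,112),(445,115),(455,285),(275,233)]).round(3))
E
```

```text
top blue 624 ctr [332.5 163.2] med [0.663 0.091 0.049] zr [0.045 0.049 0.054] rect [332.6 163.2] [58.9 10.6] 10.7
   corners [[0.662, 0.164, 0.055], [0.688, 0.16, 0.055], [0.663, 0.016, 0.055], [0.637, 0.02, 0.055]]
   plane n [-0.965  0.169 -0.199] long [-0.199  0.02   0.98 ] [0.6626 0.0898 0.0553]
top red 153 ctr [389.7 172.2] med [ 0.64  -0.048  0.069] zr [0.065 0.069 0.073] rect [390.  172.5] [13. 14.] 90.0
top yellow 183 ctr [388.8 254.5] med [ 0.442 -0.052  0.04 ] zr [0.027 0.04  0.046] rect [389.5 255. ] [56.4 10. ] 25.9
   corners [[0.457, 0.014, 0.044], [0.479, 0.004, 0.044], [0.422, -0.121, 0.044], [0.4, -0.11, 0.044]]
top green 70 ctr [389.5 254.9] med [ 0.439 -0.048  0.038] zr [0.034 0.038 0.043] rect [389.6 254.8] [20.6  4.5] 26.6Traceback (most recent call last):
  File "<stdin>", line 8, in <module>
  File "h.py", line 13, in bydepth
    return (rays(d,px)*z[:,None]-d["t"])@d["R"]
            ~~~~^^^^^^
  File "h.py", line 6, in rays
    p=cv2.undistortPoints(np.array(px,float).reshape(-1,1,2),K,np.array([float(d["k1"]),0,0,0,0])).reshape(-1,2)
      ~~~~~~~~~~~~~~~~~~~^^^^^^^^^^^^^^^^^^^^^^^^^^^^^^^^^^^^^^^^^^^^^^^^^^^^^^^^^^^^^^^^^^^^^^^^^
cv2.error: OpenCV(4.12.0) /io/opencv/modules/calib3d/src/undistort.dispatch.cpp:347: error: (-215:Assertion failed) CV_IS_MAT(_src) && CV_IS_MAT(_dst) && (_src->rows == 1 || _src->cols == 1) && (_dst->rows == 1 || _dst->cols == 1) && _src->cols + _src->rows - 1 == _dst->rows + _dst->cols - 1 && (CV_MAT_TYPE(_src->type) == CV_32FC2 || CV_MAT_TYPE(_src->type) == CV_64FC2) && (CV_MAT_TYPE(_dst->type) == CV_32FC2 || CV_MAT_TYPE(_dst->type) == CV_64FC2) in function 'cvUndistortPointsInternal'
```

Run:
```python
from h import *
d=dict(np.load("top.npz"))
print(bydepth(d,[(270,150),(285,150),(240,120),(150,100),(280,20),(318,90),(360,90),(395,112),(445,115),(455,285),(275,233)]).round(3))
p=box(d,"yellow",(350,225,425,280));r=cv2.minAreaRect(p)
print(onz(d,[r[0],box(d,"green",(370,240,410,270)).mean(0)],.043).round(4), onz(d,[(332.5,163.2)],.05), onz(d,[(389.8,172.3)],.075))
d=dict(np.load("side.npz"))
h=cv2.cvtColor(d["color"],cv2.COLOR_RGB2HSV)
print(h[195,361],h[228,364],h[243,276])
p=box(d,"yellow",(250,215,300,290));print(len(p),onz(d,[cv2.minAreaRect(p)[0]],.03))
print(bydepth(d,[(361,195),(364,227),(275,243)]).round(3))
```

```text
[[ 0.594  0.182  0.481]
 [ 0.614  0.171  0.398]
 [ 0.594  0.194  0.615]
 [ 0.571  0.234  0.733]
 [ 0.771  0.172  0.507]
 [ 0.831  0.128  0.106]
 [ 0.82   0.03   0.138]
 [ 0.793 -0.064  0.067]
 [ 0.771 -0.173  0.117]
 [ 0.369 -0.215  0.042]
 [ 0.487  0.221  0.101]]
[[ 0.4395 -0.0537  0.043 ]
 [ 0.4399 -0.0536  0.043 ]] [[0.66360329 0.08973173 0.05      ]] [[ 0.6388262 -0.0489117  0.075    ]]
[110 105 107] [  2 204 176] [ 40 141  76]
524 [[ 0.43809067 -0.06427477  0.03      ]]
[[ 0.666  0.08   0.051]
 [ 0.639 -0.053  0.07 ]
 [ 0.442 -0.045  0.04 ]]
```

Request:
drive_tool:
  steps:
    - {"translation":[0.95,-0.99,0],"angular":[0,0,0],"gripper":1}
    - {"translation":[0.95,-0.99,0],"angular":[0,0,0],"gripper":1}
    - {"translation":[0.95,-0.99,0],"angular":[0,0,0],"gripper":1}
    - {"translation":[0.95,-0.99,0],"angular":[0,0,0],"gripper":1}
    - {"translation":[0.95,-0.99,0],"angular":[0,0,0],"gripper":1}
    - {"translation":[0.95,-0.99,0],"angular":[0,0,0],"gripper":1}
    - {"translation":[0.95,-0.99,0],"angular":[0,0,0],"gripper":1}
    - {"translation":[0.95,-0.99,0],"angular":[0,0,0],"gripper":1}

```text
t: 1.1
tool_pos: [0.4031, -0.1561, 0.2309]
tool_rot: [-3.073, -0.652, -0.0]
contact_force: [0.8, -1.6, -0.7]
opening: 0.0853
grip_force: 0.0
```

Request:
drive_tool:
  steps:
    - {"translation":[0.95,-0.99,0],"angular":[0,0,0],"gripper":1}
    - {"translation":[0.95,-0.99,0],"angular":[0,0,0],"gripper":1}
    - {"translation":[0,0,0.5],"angular":[0,0,-1],"gripper":1}
    - {"translation":[0,0,0.5],"angular":[0,0,-1],"gripper":1}
    - {"translation":[0,0,0.3],"angular":[0,0,-1],"gripper":1}
    - {"translation":[0,0,0],"angular":[0,0,-1],"gripper":1}
    - {"translation":[0,0,0],"angular":[0,0,-1],"gripper":1}
    - {"translation":[0,0,0],"angular":[0,0,-0.2],"gripper":1}

```text
t: 2.1
tool_pos: [0.44, -0.0546, 0.1788]
tool_rot: [-2.64, -1.701, 0.001]
contact_force: [0.3, -0.4, -0.1]
opening: 0.0856
grip_force: 0.0
```

```bash
cat >> h.py <<'E'
def go(o,p,yaw):
    R=Ro.from_rotvec(o["tool_rot"]).as_matrix()
    y=np.degrees(np.arctan2(R[1,0],R[0,0])); dy=(yaw-y+180)%360-180
    print("pos",o["tool_pos"].round(4),"yaw",y.round(2),"tilt",R[:,2].round(3),"t",o["t"],"F",o["contact_force"].round(1),"open",round(o["opening"],4))
    print("tool units",((R.T@(np.array(p)-o["tool_pos"]))/.04).round(3),"turn z",round(-dy/8,3))
E
python3 - <<'E'
from h import *
from station import ctrl
d=ctrl.get_image("wrist");np.savez("w1.npz",**d);cv2.imwrite("pics/w1.png",d["color"][...,::-1])
go(ctrl.get_obs(),(.44,-.0535,.012),65.4)
E
```

```text
pos [ 0.44   -0.0546  0.1789] yaw 65.59 tilt [-0.001  0.    -1.   ] t 2.15 F [ 0.3 -0.4 -0.1] open 0.0853
tool units [ 0.025 -0.01   4.174] turn z 0.024
```

View pics/w1.png

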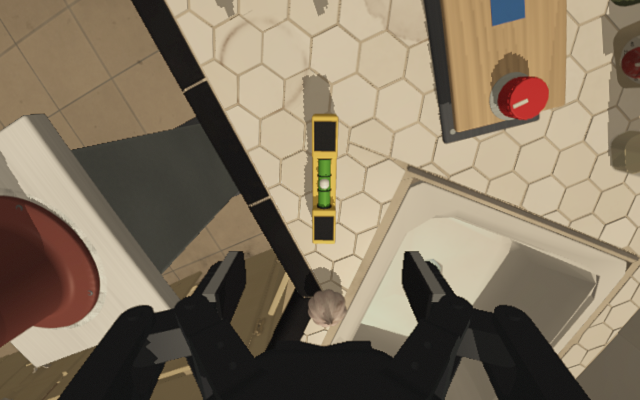

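The wrist view shows the level running vertically at column 325, rows 115–242, aligned with the gripper. The wheel is at (525,97). I'll refine the level pose from this view.

Run:
```python
from h import *
d=dict(np.load("w1.npz"))
p=box(d,"yellow",(295,100,350,250));r=cv2.minAreaRect(p)
q=onz(d,cv2.boxPoints(r),.044);print(q.round(4),q.mean(0),np.linalg.norm(q-np.roll(q,1,0),axis=1))
print(r, "cam",(-d["R"].T@d["t"]).round(3),d["fx"],d["R"].round(2).tolist())
```

```text
[[ 0.4191 -0.0743  0.044 ]
 [ 0.4618  0.0145  0.044 ]
 [ 0.4801  0.006   0.044 ]
 [ 0.4396 -0.0839  0.044 ]] [ 0.45013399 -0.03440637  0.044     ] [0.02256171 0.09854204 0.02016985 0.09856401]
((323.9999694824219, 162.50531005859375), (21.009449005126953, 95.218017578125), 0.6095065474510193) cam [0.476 0.023 0.32 ] 277.5257366035368 [[0.91, -0.41, -0.0], [-0.39, -0.86, 0.33], [-0.14, -0.3, -0.94]]
```

Request:
drive_tool:
  steps:
    - {"translation":[0,0,1],"angular":[0,0,0.05],"gripper":1}
    - {"translation":[0,0,1],"angular":[0,0,0],"gripper":1}
    - {"translation":[0.02,0,1],"angular":[0,0,0],"gripper":1}
    - {"translation":[0,0,0.8],"angular":[0,0,0],"gripper":1}
    - {"translation":[0,0,0.4],"angular":[0,0,0],"gripper":1}
    - {"translation":[0,0,0],"angular":[0,0,0],"gripper":1}

```text
t: 2.9
tool_pos: [0.4399, -0.0537, 0.0105]
tool_rot: [-2.646, -1.691, 0.002]
contact_force: [0.9, -0.0, -0.2]
opening: 0.0857
grip_force: 0.0
```

Request:
drive_tool:
  steps:
    - {"translation":[0,0,0],"angular":[0,0,0],"gripper":0}
    - {"translation":[0,0,0],"angular":[0,0,0],"gripper":0}
    - {"translation":[0,0,0],"angular":[0,0,0],"gripper":0}
    - {"translation":[0,0,0],"angular":[0,0,0],"gripper":0}
    - {"translation":[0,0,0],"angular":[0,0,0],"gripper":0}
    - {"translation":[0,0,0],"angular":[0,0,0],"gripper":0}
  force: 40

```text
t: 3.65
tool_pos: [0.4413, -0.0541, 0.0123]
tool_rot: [2.646, 1.692, 0.001]
contact_force: [-2.0, 1.6, 6.6]
opening: 0.025
grip_force: 41.2
```

Request:
drive_tool:
  steps:
    - {"translation":[0,0,-0.5],"angular":[0,0,0],"gripper":0}
    - {"translation":[0,0,-0.8],"angular":[0,0,0],"gripper":0}
    - {"translation":[0,0,-1],"angular":[0,0,0],"gripper":0}
    - {"translation":[0,0,-0.5],"angular":[0,0,0],"gripper":0}
    - {"translation":[0,0,0],"angular":[0,0,0],"gripper":0}

```text
t: 4.28
tool_pos: [0.4415, -0.0542, 0.1245]
tool_rot: [2.645, 1.691, 0.003]
contact_force: [-0.2, 0.2, -2.0]
opening: 0.0252
grip_force: 40.3
```

Run:
```python
from h import *
from station import ctrl
d=ctrl.get_image("wrist");np.savez("w2.npz",**d);cv2.imwrite("pics/w2.png",d["color"][...,::-1])
o=ctrl.get_obs();go(o,(.6635,.09,.12),80.1);print(o["grip_force"])
```

```text
pos [ 0.4405 -0.0539  0.1229] yaw 65.19 tilt [ 0. -0. -1.] t 4.325 F [-0.5  0.9 -2.7] open 0.0251
tool units [5.605 3.551 0.074] turn z -1.864
40.26137173175812
```

View pics/w2.png

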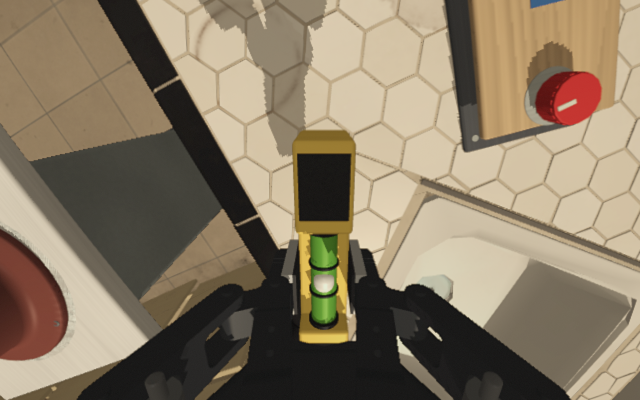

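The level is held centrally, with the vial at rows 235–328 and the bubble at (322,283) visible between the fingers. I'll carry it over the strip.

Request:
drive_tool:
  steps:
    - {"translation":[0.8,0.507,-0.2],"angular":[0,0,0],"gripper":0}
    - {"translation":[0.8,0.507,0],"angular":[0,0,0],"gripper":0}
    - {"translation":[0.8,0.507,0],"angular":[0,0,0],"gripper":0}
    - {"translation":[0.8,0.507,0],"angular":[0,0,0],"gripper":0}
    - {"translation":[0.8,0.507,0],"angular":[0,0,0],"gripper":0}
    - {"translation":[0.8,0.507,0],"angular":[0,0,0],"gripper":0}
    - {"translation":[0.8,0.507,0],"angular":[0,0,-0.9],"gripper":0}
    - {"translation":[0,0,0],"angular":[0,0,-0.96],"gripper":0}

```text
t: 5.32
tool_pos: [0.6636, 0.0912, 0.1277]
tool_rot: [-2.397, -2.026, 0.005]
contact_force: [-0.7, 0.0, -1.9]
opening: 0.025
grip_force: 40.4
```

Request:
drive_tool:
  steps:
    - {"translation":[0,0,0.4],"angular":[0,0,0],"gripper":0}
    - {"translation":[0,0,0.4],"angular":[0,0,0],"gripper":0}
    - {"translation":[0,0,0.2],"angular":[0,0,0],"gripper":0}
    - {"translation":[0,0,0],"angular":[0,0,0],"gripper":0}

```text
t: 5.82
tool_pos: [0.6622, 0.0896, 0.0895]
tool_rot: [-2.405, -2.019, 0.004]
contact_force: [0.8, 0.4, -2.3]
opening: 0.0252
grip_force: 40.4
```

Run:
```python
from h import *
from station import ctrl
d=ctrl.get_image("wrist");np.savez("w3.npz",**d)
t=ctrl.get_image("top");
b=np.vstack([cv2.resize(d["color"],(640,400))[:, :, ::-1][0:400], cv2.resize(t["color"][130:215,280:425,::-1],(640,200))]);cv2.imwrite("pics/w3.png",b)
o=ctrl.get_obs();go(o,(.6635,.09,.064),80.1);print(o["q"].round(2))
# blue edges in wrist view on deck plane
p=box(d,"blue");print(len(p))
```

```text
pos [0.6636 0.0897 0.0916] yaw 80.05 tilt [ 0.001  0.    -1.   ] t 5.925 F [ 0.  -0.6 -2.2] open 0.0253
tool units [ 0.007 -0.005  0.69 ] turn z -0.007
[ 0.02  0.27  1.61 -0.    1.26  0.2 ]
595
```

View pics/w3.png

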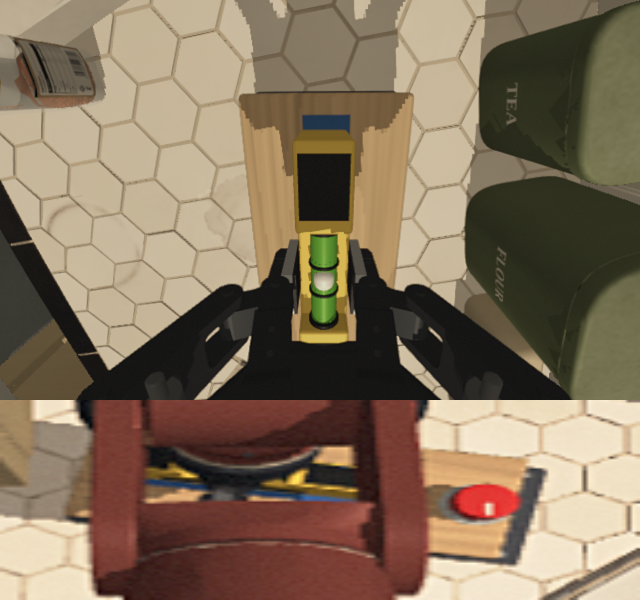

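The level is aligned with the strip: strip centre is at column ~326 and level at ~323. Lowering.

Request:
drive_tool:
  steps:
    - {"translation":[0,0,0.3],"angular":[0,0,0],"gripper":0}
    - {"translation":[0,0,0.25],"angular":[0,0,0],"gripper":0}
    - {"translation":[0,0,0.1],"angular":[0,0,0],"gripper":0}
    - {"translation":[0,0,0],"angular":[0,0,0],"gripper":0}

```text
t: 6.42
tool_pos: [0.6632, 0.0898, 0.0648]
tool_rot: [-2.405, -2.021, 0.001]
contact_force: [0.5, 0.0, -0.9]
opening: 0.025
grip_force: 40.4
```

Request:
drive_tool:
  steps:
    - {"translation":[0,0,0.04],"angular":[0,0,0],"gripper":0}
    - {"translation":[0,0,0],"angular":[0,0,0],"gripper":0}

```text
t: 6.68
tool_pos: [0.6638, 0.0898, 0.0641]
tool_rot: [2.405, 2.02, 0.001]
contact_force: [-0.5, 0.3, -2.3]
opening: 0.0252
grip_force: 40.4
```

Request:
drive_tool:
  steps:
    - {"translation":[0,0,0.04],"angular":[0,0,0],"gripper":0}
    - {"translation":[0,0,0.04],"angular":[0,0,0],"gripper":0}
    - {"translation":[0,0,0],"angular":[0,0,0],"gripper":0}

```text
t: 7.05
tool_pos: [0.6641, 0.0893, 0.0622]
tool_rot: [2.404, 2.02, 0.001]
contact_force: [-2.4, -2.9, 5.4]
opening: 0.0248
grip_force: 41.4
```

Request:
drive_tool:
  steps:
    - {"translation":[0,0,0],"angular":[0,0,0],"gripper":0.65}
    - {"translation":[0,0,0],"angular":[0,0,0],"gripper":0.65}
    - {"translation":[0,0,0],"angular":[0,0,0],"gripper":0.65}
    - {"translation":[0,0,0],"angular":[0,0,0],"gripper":0.65}
    - {"translation":[0,0,-0.5],"angular":[0,0,0],"gripper":0.65}
    - {"translation":[0,0,-0.9],"angular":[0,0,0],"gripper":0.65}
    - {"translation":[0,0,-0.6],"angular":[0,0,0],"gripper":0.65}

```text
t: 7.92
tool_pos: [0.6647, 0.0899, 0.1443]
tool_rot: [2.403, 2.019, 0.005]
contact_force: [-0.0, 0.7, -0.7]
opening: 0.0553
grip_force: 0.0
```

Request:
drive_tool:
  steps:
    - {"translation":[-1,0,-0.5],"angular":[0,0,0],"gripper":0.65}
    - {"translation":[-1,0,0],"angular":[0,0,0],"gripper":0.65}
    - {"translation":[-0.5,0,0],"angular":[0,0,0],"gripper":0.65}
    - {"translation":[0,0,0],"angular":[0,0,0],"gripper":0.65}

```text
t: 8.43
tool_pos: [0.6462, -0.0094, 0.1609]
tool_rot: [-2.407, -2.019, -0.001]
contact_force: [-1.0, 0.1, -0.2]
opening: 0.0556
grip_force: 0.0
```

Run:
```python
from h import *
from station import ctrl
d=ctrl.get_image("wrist");np.savez("w4.npz",**d);cv2.imwrite("pics/w4.png",d["color"][...,::-1])
o=ctrl.get_obs();go(o,(.6388,-.0485,.068),80.1);print(o["q"].round(2))
```

```text
pos [ 0.6462 -0.0085  0.1606] yaw 80.03 tilt [-0.     0.001 -1.   ] t 8.475 F [-0.1 -0.   0.2] open 0.0554
tool units [-1.02  -0.008  2.315] turn z -0.009
[-0.13  0.15  1.63  0.    1.36  0.05]
```

View pics/w4.png

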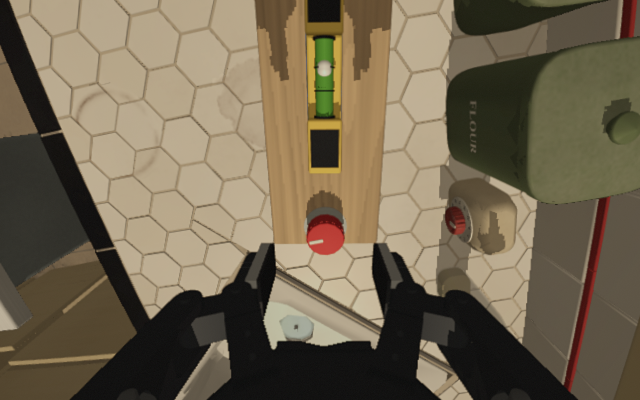

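The level stands on the strip: vial at rows 36–118, bubble at about (324,68) towards the hinge, wheel at (325,235). Next I measure the bubble offset.

```bash
cat >> h.py <<'E'
def bubble(d,ax,z,roi,wax=None):
    """bubble offset (mm) toward hinge vs vial middle, along unit ax; vial profile along ax"""
    x0,y0,x1,y1=roi; m=mask(d,"green")[0]
    k=np.zeros_like(m);k[y0:y1,x0:x1]=1;ys,xs=np.nonzero(m*k)
    cx=np.median(xs); g=onz(d,np.c_[xs,ys],z)@ax
    lo,hi=np.percentile(g,[.3,99.7])
    c=d["color"].astype(int); B=np.nonzero((c.min(2)>120)&(k>0)&(abs(np.arange(640)-cx)<7)[None,:])
    b=onz(d,np.c_[B[1],B[0]],z)@ax
    dk=np.nonzero((c.max(2)<55)&(k>0)&(abs(np.arange(640)-cx)<4)[None,:]); 
    r=onz(d,np.c_[dk[1],dk[0]],z)@ax
    mid=(lo+hi)/2
    print("vial len",(hi-lo)*1e3,"bubble len",np.ptp(b)*1e3,"n",len(b),"off mm",((b.max()+b.min())/2-mid)*1e3,(np.mean(b)-mid)*1e3)
    print("dark mm",np.unique(((r-mid)*1e3).round(0)))
    return g
E
python3 - <<'E'
from h import *
d=dict(np.load("w4.npz"))
ax=np.array([.171,.985,0])
bubble(d,ax,.092,(305,25,345,125))
h=cv2.cvtColor(d["color"],cv2.COLOR_RGB2HSV)
for r in range(28,125,2): print(r,d["color"][r,324].tolist(),(onz(d,[(324,r)],.092)[0]@ax).round(4))
m=box(d,"red",(295,200,355,260));c,r=cv2.minEnclosingCircle(m);print(c,r,onz(d,[c],.078))
t=ctrl=None
E
```

```text
vial len 49.952203531038435 bubble len 8.423061033641794 n 150 off mm 5.741086154963881 5.688727631612073
dark mm [-28. -27. -26.  -8.  26.  27.]
28 [129, 102, 41] 0.2329
30 [128, 101, 40] 0.2317
32 [116, 90, 35] 0.2305
34 [78, 60, 25] 0.2293
36 [17, 15, 17] 0.2281
38 [58, 93, 30] 0.2269
40 [88, 139, 47] 0.2256
42 [88, 139, 47] 0.2244
44 [88, 138, 47] 0.2232
46 [88, 138, 47] 0.2219
48 [88, 138, 47] 0.2207
50 [87, 138, 46] 0.2194
52 [88, 139, 48] 0.2182
54 [87, 138, 46] 0.2169
56 [88, 139, 48] 0.2156
58 [87, 138, 46] 0.2144
60 [122, 130, 90] 0.2131
62 [167, 156, 135] 0.2118
64 [191, 180, 158] 0.2105
66 [201, 192, 169] 0.2093
68 [200, 193, 169] 0.208
70 [202, 202, 178] 0.2067
72 [202, 208, 188] 0.2054
74 [203, 202, 180] 0.2041
76 [137, 155, 100] 0.2028
78 [85, 136, 44] 0.2014
80 [86, 137, 46] 0.2001
82 [86, 137, 46] 0.1988
84 [86, 137, 45] 0.1975
86 [85, 136, 45] 0.1961
88 [86, 137, 45] 0.1948
90 [39, 54, 25] 0.1935
92 [86, 137, 45] 0.1921
94 [86, 137, 45] 0.1908
96 [85, 137, 45] 0.1894
98 [86, 137, 46] 0.188
100 [86, 137, 46] 0.1867
102 [85, 136, 45] 0.1853
104 [86, 137, 45] 0.1839
106 [86, 137, 46] 0.1825
108 [86, 137, 45] 0.1811
110 [86, 136, 45] 0.1797
112 [86, 136, 45] 0.1783
114 [51, 85, 25] 0.1769
116 [37, 56, 24] 0.1755
118 [43, 35, 25] 0.1741
120 [146, 116, 45] 0.1726
122 [195, 160, 69] 0.1712
124 [199, 164, 70] 0.1698
(324.86029052734375, 236.469970703125) 18.696922302246094 [[ 0.64271641 -0.04062297  0.078     ]]
```

Unpressed, the bubble sits about 6.3 mm towards the hinge, so the foot end is 0.031 low, or 0.061 low when seated. That needs about +1.22 rad of wheel. Going to the wheel.

Request:
drive_tool:
  steps:
    - {"translation":[-0.99,0,0.2],"angular":[0,0,0],"gripper":0.7}
    - {"translation":[0,0,0.9],"angular":[0,0,0],"gripper":0.7}
    - {"translation":[0,0,0.8],"angular":[0,0,0],"gripper":0.7}
    - {"translation":[0,0,0.5],"angular":[0,0,0],"gripper":0.7}
    - {"translation":[0,0,0.3],"angular":[0,0,0],"gripper":0.7}
    - {"translation":[0,0,0],"angular":[0,0,0],"gripper":0.7}

```text
t: 9.22
tool_pos: [0.6392, -0.0471, 0.0519]
tool_rot: [-2.404, -2.021, 0.001]
contact_force: [-0.2, -0.5, 0.6]
opening: 0.0599
grip_force: 0.0
```

Request:
drive_tool:
  steps:
    - {"translation":[0,0,0],"angular":[0,0,0],"gripper":0}
    - {"translation":[0,0,0],"angular":[0,0,0],"gripper":0}
    - {"translation":[0,0,0],"angular":[0,0,0],"gripper":0}
    - {"translation":[0,0,0],"angular":[0,0,0],"gripper":0}
  force: 40

```text
t: 9.72
tool_pos: [0.6406, -0.0478, 0.0539]
tool_rot: [2.404, 2.019, 0.003]
contact_force: [1.5, 0.1, 3.9]
opening: 0.0343
grip_force: 39.8
```

Run:
```python
from h import *
from station import ctrl
d=ctrl.get_image("wrist");np.savez("w5.npz",**d);cv2.imwrite("pics/w5.png",d["color"][...,::-1])
o=ctrl.get_obs();go(o,(.6397,-.0475,.052),80.1);print(o["grip_force"])
```

```text
pos [ 0.6406 -0.0478  0.0539] yaw 80.07 tilt [ 0.003 -0.    -1.   ] t 9.775 F [1.  0.6 4.3] open 0.0343
tool units [ 0.004 -0.023  0.047] turn z -0.004
39.88220036029816
```

View pics/w5.png

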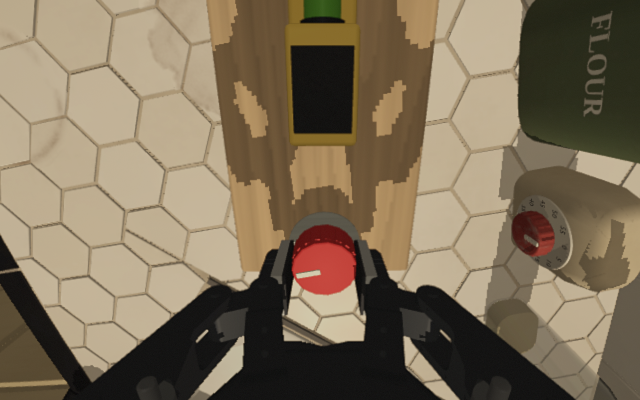

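The wheel sits between the pads at about (325,265). Turning clockwise while rising with it.

Request:
drive_tool:
  steps:
    - {"translation":[0,0,-0.02],"angular":[0,0,0.5],"gripper":0}
    - {"translation":[0,0,-0.02],"angular":[0,0,0.5],"gripper":0}
    - {"translation":[0,0,-0.02],"angular":[0,0,0.5],"gripper":0}
    - {"translation":[0,0,-0.02],"angular":[0,0,0.5],"gripper":0}

```text
t: 10.28
tool_pos: [0.6402, -0.0476, 0.0568]
tool_rot: [2.663, 1.664, 0.003]
contact_force: [2.4, 0.4, 4.2]
opening: 0.0339
grip_force: 39.9
```

Request:
drive_tool:
  steps:
    - {"translation":[0,0,-0.02],"angular":[0,0,0.5],"gripper":0}
    - {"translation":[0,0,-0.02],"angular":[0,0,0.5],"gripper":0}
    - {"translation":[0,0,-0.02],"angular":[0,0,0.5],"gripper":0}
    - {"translation":[0,0,-0.02],"angular":[0,0,0.5],"gripper":0}
    - {"translation":[0,0,-0.02],"angular":[0,0,0.5],"gripper":0}
    - {"translation":[0,0,-0.02],"angular":[0,0,0.5],"gripper":0}

```text
t: 11.02
tool_pos: [0.6404, -0.0472, 0.0616]
tool_rot: [2.952, 1.074, 0.004]
contact_force: [4.2, 1.2, 2.4]
opening: 0.0345
grip_force: 39.9
```

Good, low forces. 5.0 units are done; 3.75 more.

Request:
drive_tool:
  steps:
    - {"translation":[0,0,-0.02],"angular":[0,0,0.5],"gripper":0}
    - {"translation":[0,0,-0.02],"angular":[0,0,0.5],"gripper":0}
    - {"translation":[0,0,-0.02],"angular":[0,0,0.5],"gripper":0}
    - {"translation":[0,0,-0.02],"angular":[0,0,0.5],"gripper":0}
    - {"translation":[0,0,-0.02],"angular":[0,0,0.5],"gripper":0}
    - {"translation":[0,0,-0.02],"angular":[0,0,0.5],"gripper":0}
    - {"translation":[0,0,-0.03],"angular":[0,0,0.75],"gripper":0}
    - {"translation":[0,0,0],"angular":[0,0,0],"gripper":0}

```text
t: 12.02
tool_pos: [0.6409, -0.0471, 0.0674]
tool_rot: [-3.129, -0.275, -0.006]
contact_force: [5.4, 2.2, 0.8]
opening: 0.0344
grip_force: 39.7
```

Request:
drive_tool:
  steps:
    - {"translation":[0,0,0],"angular":[0,0,0],"gripper":0.65}
    - {"translation":[0,0,0],"angular":[0,0,0],"gripper":0.65}
    - {"translation":[0,0,0],"angular":[0,0,0],"gripper":0.65}
    - {"translation":[0,0,-0.5],"angular":[0,0,0],"gripper":0.65}
    - {"translation":[0,0,-1],"angular":[0,0,0],"gripper":0.65}
    - {"translation":[0,0,-1],"angular":[0,0,0],"gripper":0.65}

```text
t: 12.78
tool_pos: [0.6395, -0.0478, 0.169]
tool_rot: [3.129, 0.276, 0.001]
contact_force: [0.5, 0.3, -0.6]
opening: 0.0553
grip_force: 0.0
```

Request:
drive_tool:
  steps:
    - {"translation":[0,0,0],"angular":[0,0,-1],"gripper":0}
    - {"translation":[0,0,0],"angular":[0,0,-1],"gripper":0}
    - {"translation":[0,0,0],"angular":[0,0,-1],"gripper":0}
    - {"translation":[0,0,0],"angular":[0,0,-1],"gripper":0}
    - {"translation":[0,0,0],"angular":[0,0,-1],"gripper":0}
    - {"translation":[0,0,0],"angular":[0,0,-1],"gripper":0}
    - {"translation":[0,0,0],"angular":[0,0,-1],"gripper":0}
    - {"translation":[0,0,0],"angular":[0,0,-1],"gripper":0}

```text
t: 13.78
tool_pos: [0.6398, -0.0478, 0.1684]
tool_rot: [2.502, 1.897, 0.002]
contact_force: [-0.9, -0.3, -0.6]
opening: -0.0002
grip_force: 0.0
```

Request:
drive_tool:
  steps:
    - {"translation":[0,0,0],"angular":[0,0,-0.75],"gripper":0}
    - {"translation":[1,0,0],"angular":[0,0,0],"gripper":0}
    - {"translation":[0,0,0],"angular":[0,0,0],"gripper":0}

```text
t: 14.15
tool_pos: [0.6468, -0.0066, 0.1682]
tool_rot: [2.402, 2.023, 0.002]
contact_force: [0.5, -0.3, 0.5]
opening: -0.0002
grip_force: 0.0
```

Run:
```python
from h import *
from station import ctrl
d=ctrl.get_image("wrist");np.savez("w6.npz",**d);cv2.imwrite("pics/w6.png",d["color"][...,::-1])
o=ctrl.get_obs();go(o,(.6550,.0405,.12),80.1)
ax=np.array([.171,.985,0])
bubble(d,ax,.095,(295,0,355,180))
```

```text
pos [ 0.6467 -0.0077  0.168 ] yaw 80.17 tilt [ 0.002 -0.001 -1.   ] t 14.2 F [ 0.4  0.4 -0.2] open -0.0002
tool units [ 1.222 -0.003  1.2  ] turn z 0.009Traceback (most recent call last):
  File "<stdin>", line 6, in <module>
  File "h.py", line 37, in bubble
    b=onz(d,np.c_[B[1],B[0]],z)@ax
      ~~~^^^^^^^^^^^^^^^^^^^^^^
  File "h.py", line 9, in onz
    r=rays(d,px)@d["R"]; c=-d["R"].T@d["t"]
      ~~~~^^^^^^
  File "h.py", line 6, in rays
    p=cv2.undistortPoints(np.array(px,float).reshape(-1,1,2),K,np.array([float(d["k1"]),0,0,0,0])).reshape(-1,2)
      ~~~~~~~~~~~~~~~~~~~^^^^^^^^^^^^^^^^^^^^^^^^^^^^^^^^^^^^^^^^^^^^^^^^^^^^^^^^^^^^^^^^^^^^^^^^^
cv2.error: OpenCV(4.12.0) /io/opencv/modules/calib3d/src/undistort.dispatch.cpp:347: error: (-215:Assertion failed) CV_IS_MAT(_src) && CV_IS_MAT(_dst) && (_src->rows == 1 || _src->cols == 1) && (_dst->rows == 1 || _dst->cols == 1) && _src->cols + _src->rows - 1 == _dst->rows + _dst->cols - 1 && (CV_MAT_TYPE(_src->type) == CV_32FC2 || CV_MAT_TYPE(_src->type) == CV_64FC2) && (CV_MAT_TYPE(_dst->type) == CV_32FC2 || CV_MAT_TYPE(_dst->type) == CV_64FC2) in function 'cvUndistortPointsInternal'
```

View pics/w6.png

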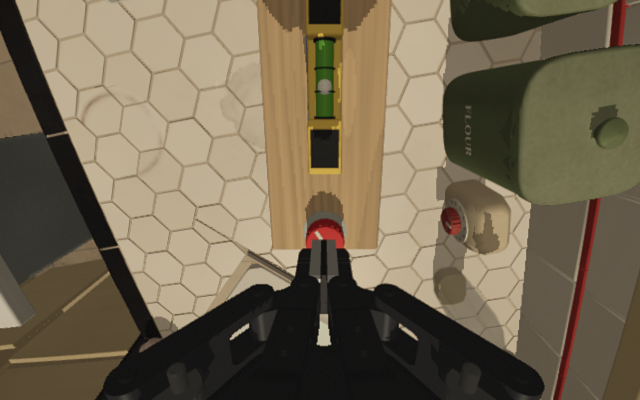

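The bubble is now at about (324,87), next to the foot-side ring. Printing the profile.

```bash
cat >> h.py <<'E'
def prof(d,col,r0,r1,z,ax):
    c=d["color"][r0:r1,col-1:col+2].mean(1); s=onz(d,[(col,r) for r in range(r0,r1)],z)@ax
    red=c[:,0];br=c.sum(1)
    for r in range(r0,r1): print(r,int(red[r-r0]),int(br[r-r0]),(s[r-r0]*1e3).round(1),end=" | ")
E
python3 - <<'E'
from h import *
d=dict(np.load("w6.npz")); prof(d,324,32,126,.095,np.array([.171,.985,0]))
E
```

```text
32 133 281 234.3 | 33 127 267 233.7 | 34 123 257 233.1 | 35 119 247 232.5 | 36 86 181 231.8 | 37 34 83 231.2 | 38 20 58 230.6 | 39 23 72 229.9 | 40 51 161 229.3 | 41 65 202 228.7 | 42 67 211 228.1 | 43 76 239 227.4 | 44 78 242 226.8 | 45 69 217 226.2 | 46 57 177 225.5 | 47 55 173 224.9 | 48 56 174 224.3 | 49 55 174 223.6 | 50 55 173 223.0 | 51 55 174 222.3 | 52 56 175 221.7 | 53 55 174 221.1 | 54 55 174 220.4 | 55 55 173 219.8 | 56 56 174 219.1 | 57 55 172 218.5 | 58 55 174 217.8 | 59 55 173 217.2 | 60 55 173 216.5 | 61 55 172 215.9 | 62 55 173 215.2 | 63 55 173 214.6 | 64 55 174 213.9 | 65 55 173 213.3 | 66 41 129 212.6 | 67 24 75 212.0 | 68 35 111 211.3 | 69 51 159 210.6 | 70 55 173 210.0 | 71 54 171 209.3 | 72 54 171 208.7 | 73 55 173 208.0 | 74 55 172 207.3 | 75 55 171 206.7 | 76 54 171 206.0 | 77 53 167 205.3 | 78 63 192 204.6 | 79 114 315 204.0 | 80 134 364 203.3 | 81 136 372 202.6 | 82 138 378 202.0 | 83 140 383 201.3 | 84 139 381 200.6 | 85 137 377 199.9 | 86 137 376 199.2 | 87 137 376 198.6 | 88 137 375 197.9 | 89 133 364 197.2 | 90 130 354 196.5 | 91 125 342 195.8 | 92 122 332 195.1 | 93 113 307 194.4 | 94 90 252 193.7 | 95 56 175 193.0 | 96 52 165 192.4 | 97 54 169 191.7 | 98 53 168 191.0 | 99 53 166 190.3 | 100 53 167 189.6 | 101 53 166 188.9 | 102 53 168 188.2 | 103 54 168 187.5 | 104 53 167 186.7 | 105 53 167 186.0 | 106 53 167 185.3 | 107 52 166 184.6 | 108 53 168 183.9 | 109 53 167 183.2 | 110 52 165 182.5 | 111 53 166 181.8 | 112 53 165 181.1 | 113 53 167 180.3 | 114 53 166 179.6 | 115 52 164 178.9 | 116 39 124 178.2 | 117 16 52 177.4 | 118 33 74 176.7 | 119 94 194 176.0 | 120 127 266 175.3 | 121 133 279 174.5 | 122 134 282 173.8 | 123 134 282 173.1 | 124 134 283 172.3 | 125 134 282 171.6 |
```

The ring gives the vial middle at 204.0 and the bubble centre is at 198.9. That is about +0.025 unpressed, so about −0.005 seated. Pressing the foot-side patch to verify.

Request:
drive_tool:
  steps:
    - {"translation":[0.8,0,0],"angular":[0,0,0],"gripper":0}
    - {"translation":[0.42,0,0.4],"angular":[0,0,0],"gripper":0}
    - {"translation":[0,0,0.6],"angular":[0,0,0],"gripper":0}
    - {"translation":[0,0,0.4],"angular":[0,0,0],"gripper":0}
    - {"translation":[0,0,0.1],"angular":[0,0,0],"gripper":0}
    - {"translation":[0,0,0],"angular":[0,0,0],"gripper":0}

```text
t: 14.95
tool_pos: [0.6547, 0.0394, 0.1064]
tool_rot: [-2.406, -2.02, 0.0]
contact_force: [0.7, 0.7, 0.3]
opening: 0.0007
grip_force: 0.0
```

Request:
drive_tool:
  steps:
    - {"translation":[0,0,0.05],"angular":[0,0,0],"gripper":0}
    - {"translation":[0,0,0.05],"angular":[0,0,0],"gripper":0}
    - {"translation":[0,0,0],"angular":[0,0,0],"gripper":0}

```text
t: 15.32
tool_pos: [0.6548, 0.0398, 0.1027]
tool_rot: [2.405, 2.021, 0.0]
contact_force: [-0.5, 0.9, 0.6]
opening: -0.0004
grip_force: 0.0
```

Request:
drive_tool:
  steps:
    - {"translation":[0,0,0.05],"angular":[0,0,0],"gripper":0}
    - {"translation":[0,0,0.05],"angular":[0,0,0],"gripper":0}
    - {"translation":[0,0,0],"angular":[0,0,0],"gripper":0}

```text
t: 15.7
tool_pos: [0.6549, 0.0397, 0.099]
tool_rot: [2.405, 2.021, 0.0]
contact_force: [-0.2, -0.8, 3.3]
opening: -0.0001
grip_force: 1.4
```

Request:
drive_tool:
  steps:
    - {"translation":[0,0,0.05],"angular":[0,0,0],"gripper":0}
    - {"translation":[0,0,0],"angular":[0,0,0],"gripper":0}

```text
t: 15.95
tool_pos: [0.6549, 0.039, 0.097]
tool_rot: [2.404, 2.02, -0.001]
contact_force: [-1.8, -4.8, 5.9]
opening: 0.0001
grip_force: 2.5
```

Request:
drive_tool:
  steps:
    - {"translation":[0,0,0.05],"angular":[0,0,0],"gripper":0}
    - {"translation":[0,0,0],"angular":[0,0,0],"gripper":0}

```text
t: 16.2
tool_pos: [0.6551, 0.0389, 0.0953]
tool_rot: [2.404, 2.02, -0.001]
contact_force: [-2.2, -4.9, 5.5]
opening: 0.0005
grip_force: 3.2
```

Request:
drive_tool:
  steps:
    - {"translation":[0,0,0.05],"angular":[0,0,0],"gripper":0}
    - {"translation":[0,0,0],"angular":[0,0,0],"gripper":0}

```text
t: 16.45
tool_pos: [0.6555, 0.0386, 0.0948]
tool_rot: [2.403, 2.019, -0.0]
contact_force: [-4.7, -5.6, 10.7]
opening: 0.0
grip_force: 5.4
```

Request:
drive_tool:
  steps:
    - {"translation":[0,0,0.03],"angular":[0,0,0],"gripper":0}
    - {"translation":[0,0,0],"angular":[0,0,0],"gripper":0}
    - {"translation":[0,0,0],"angular":[0,0,0],"gripper":0}

```text
t: 16.82
tool_pos: [0.6558, 0.0385, 0.0945]
tool_rot: [2.403, 2.019, 0.0]
contact_force: [-5.2, -5.9, 13.6]
opening: -0.0
grip_force: 7.1
```

Seated: the force rises with no travel. Settling for 1 s, then reading the bubble.

Request:
drive_tool:
  steps:
    - {"translation":[0,0,0],"angular":[0,0,0],"gripper":0}
    - {"translation":[0,0,0],"angular":[0,0,0],"gripper":0}
    - {"translation":[0,0,0],"angular":[0,0,0],"gripper":0}
    - {"translation":[0,0,0],"angular":[0,0,0],"gripper":0}
    - {"translation":[0,0,0],"angular":[0,0,0],"gripper":0}
    - {"translation":[0,0,0],"angular":[0,0,0],"gripper":0}
    - {"translation":[0,0,0],"angular":[0,0,0],"gripper":0}
    - {"translation":[0,0,0],"angular":[0,0,0],"gripper":0}

```text
t: 17.82
tool_pos: [0.6558, 0.0385, 0.0946]
tool_rot: [2.403, 2.019, 0.0]
contact_force: [-5.3, -5.5, 13.2]
opening: -0.0003
grip_force: 7.1
```

Run:
```python
from h import *
from station import ctrl
d=ctrl.get_image("wrist");np.savez("w7.npz",**d);cv2.imwrite("pics/w7.png",d["color"][...,::-1])
go(ctrl.get_obs(),(.655,.04,.0945),80.1)
```

```text
pos [0.6558 0.0385 0.0946] yaw 80.07 tilt [ 0.002 -0.002 -1.   ] t 17.875 F [-5.4 -4.8 14.7] open 0.0002
tool units [ 0.034 -0.027  0.002] turn z -0.004
```

View pics/w7.png

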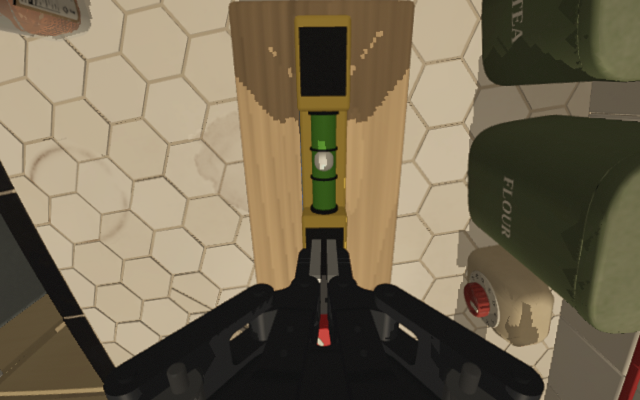

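The fingers press the near patch, with the rings at rows ~148 and ~178 and the bubble at about (323,160), slightly hinge-ward.

Run:
```python
from h import *
d=dict(np.load("w7.npz")); 
for c in (320,327): prof(d,c,108,216,.094,np.array([.171,.985,0])); print()
```

```text
108 126 265 231.8 | 109 119 248 231.4 | 110 102 212 230.9 | 111 64 134 230.4 | 112 22 57 230.0 | 113 14 42 229.5 | 114 18 56 229.0 | 115 37 119 228.5 | 116 51 162 228.1 | 117 51 163 227.6 | 118 51 162 227.1 | 119 52 163 226.6 | 120 51 162 226.1 | 121 51 161 225.7 | 122 50 159 225.2 | 123 52 163 224.7 | 124 51 162 224.2 | 125 51 162 223.7 | 126 52 163 223.2 | 127 51 161 222.7 | 128 51 162 222.2 | 129 51 160 221.8 | 130 51 162 221.3 | 131 51 162 220.8 | 132 51 161 220.3 | 133 51 162 219.8 | 134 51 162 219.3 | 135 51 162 218.8 | 136 51 160 218.3 | 137 51 161 217.8 | 138 50 160 217.3 | 139 51 160 216.8 | 140 53 168 216.3 | 141 77 243 215.8 | 142 87 272 215.3 | 143 87 273 214.8 | 144 86 272 214.3 | 145 87 272 213.8 | 146 87 271 213.3 | 147 87 272 212.7 | 148 87 271 212.2 | 149 54 175 211.7 | 150 28 82 211.2 | 151 58 157 210.7 | 152 121 329 210.2 | 153 144 395 209.7 | 154 156 427 209.1 | 155 166 457 208.6 | 156 177 487 208.1 | 157 186 513 207.6 | 158 193 533 207.0 | 159 199 551 206.5 | 160 202 561 206.0 | 161 203 564 205.5 | 162 202 563 204.9 | 163 193 535 204.4 | 164 189 525 203.9 | 165 1
[... 2325 characters left out ...]
 | 179 16 46 195.8 | 180 19 58 195.2 | 181 45 143 194.7 | 182 51 160 194.1 | 183 51 161 193.6 | 184 51 160 193.0 | 185 51 160 192.4 | 186 50 159 191.9 | 187 50 160 191.3 | 188 51 160 190.8 | 189 50 159 190.2 | 190 51 160 189.6 | 191 51 160 189.1 | 192 50 160 188.5 | 193 51 160 187.9 | 194 50 159 187.4 | 195 51 161 186.8 | 196 51 161 186.2 | 197 50 158 185.6 | 198 51 160 185.1 | 199 51 160 184.5 | 200 51 160 183.9 | 201 50 160 183.3 | 202 51 160 182.7 | 203 50 159 182.1 | 204 51 162 181.6 | 205 51 160 181.0 | 206 51 160 180.4 | 207 51 161 179.8 | 208 51 162 179.2 | 209 38 120 178.6 | 210 20 62 178.0 | 211 13 40 177.4 | 212 13 39 176.8 | 213 20 52 176.2 | 214 65 137 175.6 | 215 114 238 175.0 |
```

Rings are at 211.3 and 195.7 (middle 203.5). The bubble spans 200.8 to about 211 and touches the hinge-side ring, so it is about 2–2.5 mm off. The wheel needs about 0.2 rad more. Lifting off and regripping.

Request:
drive_tool:
  steps:
    - {"translation":[0,0,-0.4],"angular":[0,0,0],"gripper":0}
    - {"translation":[0,0,-1],"angular":[0,0,0],"gripper":0}
    - {"translation":[0,0,-0.5],"angular":[0,0,0],"gripper":0.7}
    - {"translation":[-1,0,0],"angular":[0,0,0],"gripper":0.7}
    - {"translation":[-0.9,0,0],"angular":[0,0,0],"gripper":0.7}
    - {"translation":[-0.3,0,0],"angular":[0,0,0],"gripper":0.7}
    - {"translation":[0,0,0],"angular":[0,0,0],"gripper":0.7}

```text
t: 18.75
tool_pos: [0.6394, -0.047, 0.1669]
tool_rot: [-2.406, -2.019, -0.0]
contact_force: [1.1, 0.2, 0.4]
opening: 0.0595
grip_force: 0.0
```

Run:
```python
from h import *
from station import ctrl
go(ctrl.get_obs(),(.64,-.0475,.0655),80.1)
```

```text
pos [ 0.6394 -0.047   0.1669] yaw 80.01 tilt [-0.     0.001 -1.   ] t 18.75 F [1.1 0.2 0.4] open 0.0595
tool units [-0.013  0.019  2.534] turn z -0.011
```

Request:
drive_tool:
  steps:
    - {"translation":[0,0.02,0.9],"angular":[0,0,0],"gripper":0.7}
    - {"translation":[0,0,0.9],"angular":[0,0,0],"gripper":0.7}
    - {"translation":[0,0,0.5],"angular":[0,0,0],"gripper":0.7}
    - {"translation":[0,0,0.23],"angular":[0,0,0],"gripper":0.7}
    - {"translation":[0,0,0],"angular":[0,0,0],"gripper":0.7}

```text
t: 19.38
tool_pos: [0.6405, -0.0467, 0.0662]
tool_rot: [-2.405, -2.021, -0.0]
contact_force: [0.2, 0.0, 1.1]
opening: 0.0595
grip_force: 0.0
```

Request:
drive_tool:
  steps:
    - {"translation":[0,0,0],"angular":[0,0,0],"gripper":0}
    - {"translation":[0,0,0],"angular":[0,0,0],"gripper":0}
    - {"translation":[0,0,0],"angular":[0,0,0],"gripper":0}
    - {"translation":[0,0,0],"angular":[0,0,0],"gripper":0}

```text
t: 19.88
tool_pos: [0.6412, -0.0473, 0.0675]
tool_rot: [2.404, 2.02, 0.002]
contact_force: [-0.8, 0.8, 5.6]
opening: 0.0342
grip_force: 39.7
```

Request:
drive_tool:
  steps:
    - {"translation":[0,0,-0.02],"angular":[0,0,0.5],"gripper":0}
    - {"translation":[0,0,-0.02],"angular":[0,0,0.5],"gripper":0}
    - {"translation":[0,0,-0.02],"angular":[0,0,0.6],"gripper":0}
    - {"translation":[0,0,0],"angular":[0,0,0],"gripper":0}
    - {"translation":[0,0,0],"angular":[0,0,0],"gripper":0}

```text
t: 20.5
tool_pos: [0.6413, -0.0469, 0.0698]
tool_rot: [2.615, 1.739, 0.003]
contact_force: [0.9, 0.3, 4.7]
opening: 0.0344
grip_force: 39.8
```

Request:
drive_tool:
  steps:
    - {"translation":[0,0,0],"angular":[0,0,0],"gripper":0.65}
    - {"translation":[0,0,0],"angular":[0,0,0],"gripper":0.65}
    - {"translation":[0,0,0],"angular":[0,0,0],"gripper":0.65}
    - {"translation":[0,0,-0.5],"angular":[0,0,0],"gripper":0.65}
    - {"translation":[0,0,-1],"angular":[0,0,0],"gripper":0.65}
    - {"translation":[0,0,-0.9],"angular":[0,0,-0.8],"gripper":0}
    - {"translation":[0,0,0],"angular":[0,0,-0.8],"gripper":0}
    - {"translation":[1,0,0],"angular":[0,0,0],"gripper":0}

```text
t: 21.5
tool_pos: [0.6482, -0.0092, 0.1675]
tool_rot: [2.406, 2.015, 0.003]
contact_force: [0.7, 0.8, 0.2]
opening: 0.001
grip_force: 0.0
```

Run:
```python
from h import *
from station import ctrl
d=ctrl.get_image("wrist");np.savez("w8.npz",**d)
go(ctrl.get_obs(),(.655,.04,.105),80.1)
prof(d,324,32,126,.096,np.array([.171,.985,0]))
```

```text
pos [ 0.6483 -0.0034  0.1669] yaw 80.14 tilt [ 0.003  0.003 -1.   ] t 21.55 F [-1.   3.7  0.5] open 0.0
tool units [ 1.093 -0.026  1.552] turn z 0.005
32 38 123 231.5 | 33 43 136 230.9 | 34 44 138 230.3 | 35 47 148 229.6 | 36 50 159 229.0 | 37 53 169 228.4 | 38 55 174 227.8 | 39 58 183 227.2 | 40 58 185 226.5 | 41 58 183 225.9 | 42 59 186 225.3 | 43 58 185 224.7 | 44 59 185 224.0 | 45 57 180 223.4 | 46 57 178 222.8 | 47 58 184 222.2 | 48 59 187 221.5 | 49 55 174 220.9 | 50 54 170 220.3 | 51 51 163 219.6 | 52 54 173 219.0 | 53 54 170 218.4 | 54 49 154 217.7 | 55 43 138 217.1 | 56 42 133 216.4 | 57 43 137 215.8 | 58 42 134 215.2 | 59 42 134 214.5 | 60 44 138 213.9 | 61 43 137 213.2 | 62 42 136 212.6 | 63 44 139 211.9 | 64 47 148 211.3 | 65 49 155 210.6 | 66 48 152 210.0 | 67 48 153 209.3 | 68 48 153 208.7 | 69 48 154 208.0 | 70 50 158 207.4 | 71 64 190 206.7 | 72 77 222 206.1 | 73 87 247 205.4 | 74 99 275 204.7 | 75 104 290 204.1 | 76 113 311 203.4 | 77 118 323 202.8 | 78 125 343 202.1 | 79 129 351 201.4 | 80 129 352 200.8 | 81 129 350 200.1 | 82 127 347 199.4 | 83 126 344 198.7 | 84 123 335 198.1 | 85 119 326 197.4 | 86 112 307 196.7 | 87 107 295 196.0 | 88 97 269 195.4 | 89 91 255 194.7 | 90 79 227 194.0 | 91 71 207 193.3 | 92 59 179 192.6 | 93 50 157 192.0 | 94 48 152 191.3 | 95 49 154 190.6 | 96 49 155 189.9 | 97 49 155 189.2 | 98 49 154 188.5 | 99 49 155 187.8 | 100 48 153 187.1 | 101 48 153 186.4 | 102 49 155 185.7 | 103 49 154 185.0 | 104 48 154 184.3 | 105 47 149 183.6 | 106 43 136 182.9 | 107 41 130 182.2 | 108 57 148 181.5 | 109 76 177 180.8 | 110 87 192 180.1 | 111 98 210 179.4 | 112 104 218 178.7 | 113 112 235 178.0 | 114 120 251 177.3 | 115 126 266 176.5 | 116 132 279 175.8 | 117 133 281 175.1 | 118 127 267 174.4 | 119 121 253 173.7 | 120 112 235 173.0 | 121 103 217 172.2 | 122 92 192 171.5 | 123 78 164 170.8 | 124 62 134 170.0 | 125 35 81 169.3 |
```

That picture was blurred by motion, so I'll press and read the bubble seated.

Request:
drive_tool:
  steps:
    - {"translation":[0.8,0,0],"angular":[0,0,0],"gripper":0}
    - {"translation":[0.29,0,0.5],"angular":[0,0,0],"gripper":0}
    - {"translation":[0,0,0.6],"angular":[0,0,0],"gripper":0}
    - {"translation":[0,0,0.4],"angular":[0,0,0],"gripper":0}
    - {"translation":[0,0,0.1],"angular":[0,0,0],"gripper":0}
    - {"translation":[0,0,0.1],"angular":[0,0,0],"gripper":0}
    - {"translation":[0,0,0],"angular":[0,0,0],"gripper":0}

```text
t: 22.42
tool_pos: [0.6551, 0.0344, 0.0977]
tool_rot: [2.405, 2.02, -0.001]
contact_force: [-2.6, -2.6, 5.8]
opening: 0.0
grip_force: 2.5
```

Request:
drive_tool:
  steps:
    - {"translation":[0,0,0.05],"angular":[0,0,0],"gripper":0}
    - {"translation":[0,0,0.05],"angular":[0,0,0],"gripper":0}
    - {"translation":[0,0,0],"angular":[0,0,0],"gripper":0}

```text
t: 22.8
tool_pos: [0.6562, 0.0342, 0.0963]
tool_rot: [2.403, 2.019, 0.002]
contact_force: [-5.0, -4.8, 11.8]
opening: -0.0001
grip_force: 5.9
```

Request:
drive_tool:
  steps:
    - {"translation":[0,0,0],"angular":[0,0,0],"gripper":0}
    - {"translation":[0,0,0],"angular":[0,0,0],"gripper":0}
    - {"translation":[0,0,0],"angular":[0,0,0],"gripper":0}
    - {"translation":[0,0,0],"angular":[0,0,0],"gripper":0}
    - {"translation":[0,0,0],"angular":[0,0,0],"gripper":0}
    - {"translation":[0,0,0],"angular":[0,0,0],"gripper":0}
    - {"translation":[0,0,0],"angular":[0,0,0],"gripper":0}
    - {"translation":[0,0,0.02],"angular":[0,0,0],"gripper":0}

```text
t: 23.8
tool_pos: [0.6563, 0.0341, 0.096]
tool_rot: [2.402, 2.018, 0.002]
contact_force: [-7.6, -5.0, 16.1]
opening: -0.0003
grip_force: 7.8
```

Request:
drive_tool:
  steps:
    - {"translation":[0,0,0],"angular":[0,0,0],"gripper":0}
    - {"translation":[0,0,0],"angular":[0,0,0],"gripper":0}
    - {"translation":[0,0,0],"angular":[0,0,0],"gripper":0}
    - {"translation":[0,0,0],"angular":[0,0,0],"gripper":0}
    - {"translation":[0,0,0],"angular":[0,0,0],"gripper":0}
    - {"translation":[0,0,0],"angular":[0,0,0],"gripper":0}

```text
t: 24.55
tool_pos: [0.6564, 0.0341, 0.0961]
tool_rot: [2.402, 2.018, 0.002]
contact_force: [-6.1, -3.8, 15.0]
opening: -0.0001
grip_force: 7.1
```

Run:
```python
from h import *
from station import ctrl
d=ctrl.get_image("wrist");np.savez("w9.npz",**d);cv2.imwrite("pics/w9.png",cv2.resize(d["color"][60:260,240:410,::-1],None,fx=3,fy=3))
go(ctrl.get_obs(),(.655,.04,.105),80.1)
prof(d,325,100,210,.0955,np.array([.171,.985,0]))
```

```text
pos [0.6564 0.0341 0.0961] yaw 80.07 tilt [ 0.004 -0.002 -1.   ] t 24.6 F [-6.1 -5.3 14.1] open 0.0004
tool units [ 0.139 -0.058 -0.222] turn z -0.004
100 99 204 231.4 | 101 53 114 230.9 | 102 19 51 230.4 | 103 15 47 230.0 | 104 21 66 229.5 | 105 38 121 229.0 | 106 52 164 228.6 | 107 52 164 228.1 | 108 52 164 227.6 | 109 51 163 227.1 | 110 52 163 226.7 | 111 51 162 226.2 | 112 52 163 225.7 | 113 52 163 225.3 | 114 51 162 224.8 | 115 52 163 224.3 | 116 51 162 223.8 | 117 51 162 223.3 | 118 52 163 222.9 | 119 51 162 222.4 | 120 51 161 221.9 | 121 51 162 221.4 | 122 51 162 220.9 | 123 51 162 220.4 | 124 52 163 220.0 | 125 51 162 219.5 | 126 51 162 219.0 | 127 52 164 218.5 | 128 51 162 218.0 | 129 52 163 217.5 | 130 51 162 217.0 | 131 51 161 216.5 | 132 51 162 216.0 | 133 52 163 215.5 | 134 51 162 215.0 | 135 52 164 214.5 | 136 51 162 214.1 | 137 52 162 213.6 | 138 52 163 213.1 | 139 43 136 212.5 | 140 26 81 212.0 | 141 17 49 211.5 | 142 31 97 211.0 | 143 58 183 210.5 | 144 81 254 210.0 | 145 96 288 209.5 | 146 125 349 209.0 | 147 140 383 208.5 | 148 152 417 208.0 | 149 165 454 207.5 | 1
[... 451 characters left out ...]
73 49 154 194.8 | 174 51 162 194.3 | 175 52 163 193.7 | 176 51 163 193.2 | 177 52 164 192.6 | 178 52 163 192.1 | 179 51 161 191.5 | 180 51 161 191.0 | 181 52 162 190.4 | 182 51 162 189.9 | 183 51 162 189.3 | 184 51 161 188.7 | 185 51 161 188.2 | 186 51 160 187.6 | 187 51 160 187.1 | 188 51 162 186.5 | 189 52 163 185.9 | 190 52 162 185.4 | 191 51 161 184.8 | 192 52 163 184.2 | 193 51 160 183.7 | 194 51 163 183.1 | 195 51 162 182.5 | 196 51 162 182.0 | 197 51 162 181.4 | 198 51 161 180.8 | 199 52 164 180.2 | 200 51 163 179.6 | 201 40 126 179.1 | 202 21 66 178.5 | 203 14 41 177.9 | 204 14 43 177.3 | 205 18 48 176.7 | 206 60 127 176.1 | 207 114 237 175.5 | 208 132 277 174.9 | 209 135 282 174.4 |
```

View pics/w9.png

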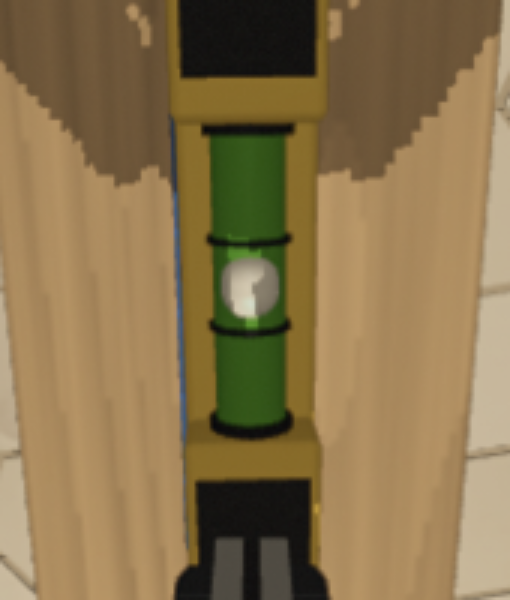

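The bubble is clear of both rings: rings at 211.5 and 196.1, bubble centre at 204.0 against a middle of 203.8. The deck is seated under about 14 N. Handing in.

```bash
python3 -c "
from station import ctrl
print(ctrl.finish_job())"
```

```text
the job is handed in; nothing more can be done
None
```

I handed the job in at about 25 s of the 64 s allowed: the level stands on the blue strip, held down with about 14 N so the deck is seated, and the bubble reads about 0.2 mm off the middle, clear of both rings; I saw no verdict from the judge.

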